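# Air the bread box

## Task

Air the bread box, the wider of the two lever-lid boxes: with the fingertips press its front lever all the way down so that the lid stands fully open, and keep it open for three seconds. Then ease the lever up slowly so that the lid comes down without slamming and ends shut. Work the lid by the lever only, never touching the lid itself, and leave the narrow flour caddy and everything else on the counter as it stands.

Things in the scene. Friction and masses are not known exactly. Their poses are not given: they have to be found in the camera images.
- bread_box: The bread box: the WIDE one of two steel boxes of one make with flat wooden lids hinged at the back. 170 mm deep, 280 wide, 162 high with its shut lid; it cannot shift. Origin: centre of its underside; its own x runs from front to back (the front looks to -x at yaw 0). A press lever projects 92 mm from the middle of the front; inside, it is linked to the lid.
- bread_lever (a joint): Press lever of the bread box, rad: 0 at rest (slopes up outwards by 0.25), 0.5 pressed fully down on its stop (slopes down by 0.25). Its pivot is a level axis along the front face, 90 mm up. It pushes back with about 2 to 9 N at the pad (most when the lid is shut), from the lid's weight, and comes up by itself when let go.
- bread_pad (a point): Centre of the top face of the lever's flat pad, the place to press; moves with the lever. The pad is 45 mm wide (across the box), 34 long, 5 thick, its centre 77.5 mm from the pivot. At rest the point lies 75 mm in front of the face, 112 mm above the counter; fully pressed 76 mm in front, 73 mm above the counter.
- bread_lid (a joint): Lid of the bread box, rad: 0 shut, 1.1 fully open. It stands at 2.2 times the lever's angle: it rises as the lever is pressed and falls by its own weight when the lever is let go; let go when open, it falls in a fraction of a second and slams.
- bread_lid_edge (a point): Middle of the front upper edge of the bread box's lid, 173 mm from the hinge; 162 mm above the counter when shut; it rises and swings backwards as the lid opens.
- caddy_box: The flour caddy, to be left alone: the NARROW box of the same make, with the same lever and lid; 170 mm deep, 150 wide, 162 high; it cannot shift. Origin and axes as for the bread box. The two boxes stand side by side, in either order.
- caddy_lid (a joint): Lid of the flour caddy, rad: 0 shut, 1.1 open.
- basket: Bystander: round rattan proofing basket, 220 mm across, about 85 mm high. Origin: centre of its underside.
- ramekin: Bystander: white ceramic ramekin, 80 mm across, 45 mm high, in front of the boxes. Origin: centre of its underside.
- scraper: Bystander: steel bench scraper with a round wooden handle, lying flat, 95 by 150 mm, 24 mm high. Origin: centre of its underside.
- jar: Bystander: closed glass starter jar with an aluminium screw lid, 90 mm across, 130 mm high. Origin: centre of its underside.
- timer: Bystander: mechanical kitchen timer with a knob, 72 mm across, 58 mm high. Origin: centre of its underside.
- oil: Bystander: green glass oil bottle, 64 mm across, 240 mm high. Origin: centre of its underside.

How it is judged:
On the way:
1. the lid of the bread box stands fully open (over 1.0 of 1.1 rad) for 2 s (value of joint bread_lid above 1 rad), for 2 s.
At the end, for the whole second after the job is handed in: The bread box's lid has stood open beyond 1.0 rad for 2 s and is shut again (below 0.04 rad), the flour caddy is shut, and each bystander is within 20 mm of where it stood (value of joint each of bread_lid, caddy_lid below 0.04 rad and distance of each of basket, ramekin, scraper, jar, timer, oil from where it was at the start of the episode below 0.02 m); the robot touches nothing.
It fails at once if the bread box's lid falls faster than 2.5 rad/s (slams) (velocity of joint bread_lid below -2.5 rad/s).
It fails at once if the robot touches the bread box's lid itself (contact force between any of the fingers, the arm and bread_lid above 1 N).
It fails at once if the flour caddy's lid is raised (value of joint caddy_lid above 0.1 rad).
It fails at once if a bystander is pushed aside, lifted or carried (20 mm) (distance of any of basket, ramekin, scraper, jar, timer, oil from where it was at the start of the episode above 0.02 m).
It also fails if it takes over 48 s, if anything falls off the work surface, if the arm or the gripper's body presses on something with over 40 N, if the wrist force passes 120 N, or if a joint passes its speed limit or range.

## Robot

A 6-joint arm with a two-finger parallel gripper is mounted at the origin on the work surface. World frame = base frame: x ahead of the robot, y to its left, z up, the work surface at z = 0. Lengths are in m, angles in rad, forces in N, time in s.
With the tool pointing down it reaches from about 0.25 to 0.725 m from the base axis. Payload 4 kg.
Tool frame: the origin (TCP) lies on the centre line of the jaws, within the pads' length; the fingertips stand tip_reach ahead of it and the grasp point (between the pads) lies 5 mm behind it (tip_reach is the distance from the TCP to the fingertips, in m); z points along the fingers, y is the direction in which the jaws open and shut (so a half turn about z gives the same grasp; the last joint's range is limited). The gripper opens to 85 mm and grips with 20 to 120 N. Pads are 22 mm wide; open, the fingers measure 114 mm over their backs; the gripper's body (76 mm by 85 mm) begins 54 mm behind the grasp point. The pads swing forward as they close: fully open they stand 13 mm farther back than shut.
Start: joints at [-1.125, 0.241, 0.005, 1.335, 0, 1.571], TCP at [0.216, -0.451, 0.245] pointing down, gripper open.
Joint ranges: [-2.72, 2.72], [-1.05, 1.87], [-1.09, 1.28], [-1.99, 2.15], [-1.42, 1.44], [-3.14, 3.14]. Speed limits (rad/s): [2.79, 2.79, 3.14, 3.14, 3.14, 3.14].

## Interface

Orientations are given as a unit quaternion [x, y, z, w].
In Python, from workcell import * gives the robot as it stands.
- The arm moves only by the tool arm_command, never from a script. Its arguments are lists of equal length, an entry for each row: "translation": the shift along the tool's x, y, z in cm, a list of three; "turn": the turn about the tool's z in rad; "hand": the closure, from 0 (fully open) to 1 (shut). In form: {"translation": [[x, y, z], ...], "turn": [turn, ...], "hand": [hand, ...]}. A call has 1 to 5 rows; each row is the pose to reach, as a shift and turn from the pose commanded when the call began, along the tool's axes at that moment; what a row does not reach only later rows make up. A row lasts 1/12 s, in which the tool goes at most 41.7 mm and 7.16 degrees, less where a joint would pass 70% of its speed; a pose out of reach is approached as far as the arm can. A call with a gripper value outside its range is refused whole. The fingers move at their own pace and stop on an object; the grip force is fixed at half the most. Time passes only in rows, so rows that repeat a pose let the fingers close. It gives the time, the measured TCP pose, the force and the opening at its end, in the units of the state.
- get_obs(): the state, without advancing time (a new reading comes with each control period).
- camera(name): name is "scene" or "top" or "wrist"; returns (picture, depth): 384x512x3 uint8, red, green, blue; 384x512 float32, m along the optical axis (not along the pixel's ray), 0 where there is no reading.
- camera_info(name): a dict with "mtx" (3x3 intrinsics, pixels), "world_to_cam" (4x4, takes a point from world to camera coordinates). Camera axes: x right, y down, z forward; pixel columns grow to the right and rows downward; lengths in m; the calibration is good to about 2 mm. The wrist camera is an equidistant fisheye: a pixel r from the principal point sees the ray r / f radians off the axis. A picture is of the moment at which its call begins: read the wrist's pose just before it. camera_info takes no time and is no camera call; for the wrist camera it gives the pose at the moment of the call.
- job_done(): hands the job in, once; it reports no verdict.
Trained networks look in the newest picture that a camera, given by its name, has taken for a name from the list of things; names that differ only in an ending like _2 or _b are one class to them, and where a whole thing is asked for, a point or a joint stands for the part that bears it (a point fixed in the world has none). Each returns a list of dicts, best first, with "conf" (0 to 1); they miss things now and then, are a little off and sometimes report something else, mostly with a low value. They report only what shows in the picture. A call takes as long as a camera call.
- search_frame(camera, name): "location" ([row, column] in pixels, amid what is visible of it).
- spot_point(camera, name): "location" ([row, column] in pixels: a listed point, or the origin of a listed thing).
The state is a dict: "clock": time; "joint_pos": joint angles; "joint_vel": joint speeds; "tau": joint torques, N m; "eef_pos": TCP position; "tool_rot": TCP orientation; "ft_force": force on the tool from outside, world axes, zero at the start; "ft_torque": the same for the moment, N m; "grip_width": finger opening in m.
Only numpy, scipy, OpenCV 4.12 (cv2) and the standard library are available. Lean on these libraries where they do the work, as an engineer would, in place of code of your own. Each camera call takes 0.05 s, during which the arm holds its last target. There are 200 camera calls.

## Working session

There is one attempt and no reset: what is moved stays moved. The work goes in short steps, Python scripts to look and compute and a tool call to move; the robot and the scene stay as the last step left them, time stands still between calls to the robot, and variables do not carry over. Pictures are saved under pics/ and viewed, about 8 in all and at most 12, crops included, and the job is handed in when it is done.

Besides the shell and the picture viewer there is one more tool, called after "Call:" by a JSON object that holds its "method" and its "body". arm_command: Moves the arm, as the interface text tells. Its arguments: {"type":"object","properties":{"translation":{"type":"array","items":{"type":"array","items":{"type":"number"}}},"turn":{"type":"array","items":{"type":"number"}},"hand":{"type":"array","items":{"type":"number"}}},"required":["translation","turn","hand"]}

```bash
mkdir -p pics; cat > h.py <<'E'
from workcell import *
import numpy as np, cv2
def px2w(cam,depth,rc,info):
    r,c=int(round(rc[0])),int(round(rc[1])); w=depth[max(r-2,0):r+3,max(c-2,0):c+3]; w=w[w>0]
    if len(w)==0: return None
    d=np.median(w); K=info["mtx"]
    p=np.array([(rc[1]-K[0][2])/K[0][0]*d,(rc[0]-K[1][2])/K[1][1]*d,d,1])
    return (np.linalg.inv(info["world_to_cam"])@p)[:3]
E
python3 - <<'E'
from h import *
o=get_obs(); print(o["clock"],o["eef_pos"],o["tool_rot"],o["grip_width"])
try: print(tip_reach)
except Exception as e: print(e)
ims=[]
for cam in("scene","top"):
    im,d=camera(cam); inf=camera_info(cam); ims.append(im)
    np.savez(f"{cam}.npz",im=im,d=d,K=inf["mtx"],T=inf["world_to_cam"])
    for n in("bread_pad","bread_lid_edge","bread_box","caddy_box"):
        for r in spot_point(cam,n)[:2]:
            p=px2w(cam,d,r["location"],inf); print(cam,n,r["conf"],np.round(r["location"]),None if p is None else p.round(3))
    cv2.imwrite(f"pics/{cam}0.png",im[:,:,::-1])
E
```

```text
0.0 [ 0.21532681 -0.45059745  0.24441984] [ 9.75261028e-01  2.21053911e-01 -2.42742352e-04 -1.01806433e-03] 0.08555328678851781
0.014
scene bread_pad 0.67 [204. 309.] [0.522 0.146 0.111]
scene bread_lid_edge 0.58 [214. 306.] [0.598 0.169 0.159]
scene bread_box 0.62 [265. 299.] [0.757 0.228 0.135]
scene caddy_box 0.95 [221. 210.] [ 0.741 -0.096  0.107]
top bread_pad 0.6 [198. 214.] [0.521 0.155 0.111]
top bread_lid_edge 0.62 [178. 210.] [0.597 0.167 0.156]
top bread_box 0.93 [166. 207.] [0.642 0.176 0.161]
top caddy_box 0.61 [165. 290.] [ 0.643 -0.156  0.161]
```

View pics/scene0.png

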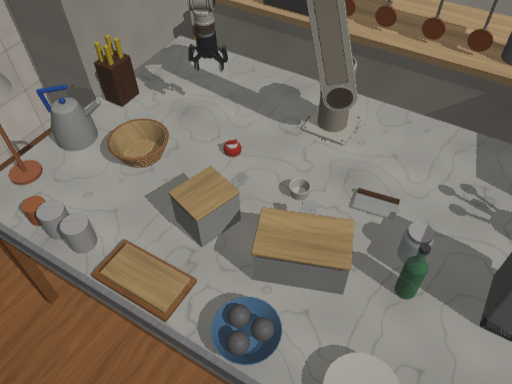

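View pics/top0.png

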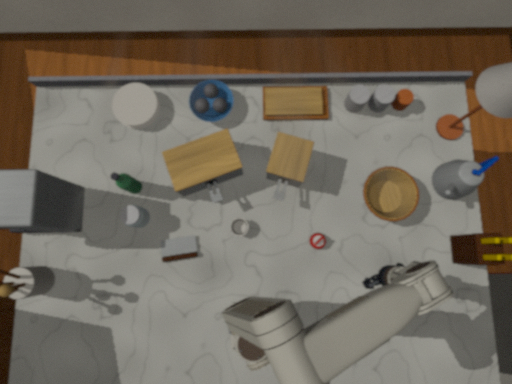

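The scene and top views agree. The wide box is at top px (166,205) with its pad near (198,214), the caddy is at (155,290), and the ramekin is at (228,241), near the pad. Next I fit the yaw from the lid depth and refine the pad position.

```bash
python3 - <<'E'
from h import *
from scipy.spatial.transform import Rotation as R
for cam in("scene","top"):
    z=np.load(cam+".npz"); d,K,T=z["d"],z["K"],z["T"]
    v,u=np.mgrid[:384,:512]
    P=np.stack([(u-K[0,2])/K[0,0]*d,(v-K[1,2])/K[1,1]*d,d,np.ones_like(d)],-1)@np.linalg.inv(T).T
    P=P[...,:3]; ok=(d>0)
    m=ok&(abs(P[...,2]-.162)<.006)&(np.hypot(P[...,0]-.66,P[...,1]-.17)<.2)&(P[...,1]>-.02)
    q=P[m][:,:2].astype(np.float32); c,s,a=cv2.minAreaRect(q); print(cam,"lid",len(q),c,s,a)
    m=ok&(P[...,2]>.08)&(P[...,2]<.135)&(np.hypot(P[...,0]-.52,P[...,1]-.15)<.05)
    q=P[m]; print("pad",len(q),q.mean(0).round(4),q.min(0).round(3),q.max(0).round(3))
    m=ok&(P[...,2]>.02)&(P[...,2]<.08)&(np.hypot(P[...,0]-.44,P[...,1]-.06)<.1)
    q=P[m]; print("ram",len(q),np.median(q,0).round(3),q.min(0).round(3),q.max(0).round(3))
o=get_obs(); print(R.from_quat(o["tool_rot"]).as_matrix().round(3))
E
```

```text
scene lid 4549 (0.6780975461006165, 0.2018817961215973) (0.1802368015050888, 0.2855719029903412) 19.81189727783203
pad 153 [0.5305 0.1484 0.1085] [0.504 0.123 0.1  ] [0.558 0.174 0.117]
ram 225 [0.401 0.058 0.037] [0.37 0.02 0.02] [0.455 0.098 0.049]
top lid 2779 (0.6727850437164307, 0.20207764208316803) (0.17712067067623138, 0.28597190976142883) 20.009349822998047
pad 125 [0.5322 0.1506 0.108 ] [0.503 0.122 0.094] [0.569 0.177 0.119]
ram 116 [0.41  0.064 0.04 ] [0.371 0.023 0.022] [0.444 0.095 0.052]
[[ 0.902  0.431 -0.   ]
 [ 0.431 -0.902  0.   ]
 [ 0.    -0.    -1.   ]]
```

Call:
{"method": "arm_command", "body": {"translation": [[3.2, -2.4, 0], [6.4, -4.8, 0], [9.6, -7.2, 0], [12.8, -9.6, 0], [16, -12, 0]], "turn": [0, 0, 0, 0, 0], "hand": [1, 1, 1, 1, 1]}}

```text
clock: 0.92
eef_pos: [0.3086, -0.2723, 0.2454]
tool_rot: [0.975, 0.221, 0.0, 0.0]
ft_force: [1.2, 0.0, -0.7]
grip_width: 0.0255
```

Call:
{"method": "arm_command", "body": {"translation": [[3.2, -2.4, 0], [6.4, -4.8, 0], [9.6, -7.2, 0], [12.8, -9.6, 0], [16, -12, 0]], "turn": [0, 0, 0, 0, 0], "hand": [1, 1, 1, 1, 1]}}

```text
clock: 1.33
eef_pos: [0.4014, -0.0947, 0.2457]
tool_rot: [0.975, 0.221, 0.001, 0.0]
ft_force: [0.7, -1.0, 0.2]
grip_width: -0.0001
```

Call:
{"method": "arm_command", "body": {"translation": [[3.2, -2.4, 0], [6.4, -4.8, 0], [9.6, -7.2, 0], [12.8, -9.6, 0], [16, -12, 0]], "turn": [0, 0, 0, 0, 0], "hand": [1, 1, 1, 1, 1]}}

```text
clock: 1.75
eef_pos: [0.494, 0.0827, 0.2455]
tool_rot: [0.975, 0.221, 0.0, 0.0]
ft_force: [0.4, -0.2, 0.0]
grip_width: 0.0001
```

Call:
{"method": "arm_command", "body": {"translation": [[2.5, -2, 1], [4.9, -4.2, 2.5], [4.9, -4.2, 4.5], [4.9, -4.2, 6], [4.9, -4.2, 6]], "turn": [0.05, 0.1, 0.1, 0.1, 0.1], "hand": [1, 1, 1, 1, 1]}}

```text
clock: 2.17
eef_pos: [0.5174, 0.14, 0.1816]
tool_rot: [0.985, 0.173, -0.004, 0.0]
ft_force: [-1.1, -0.6, -0.5]
grip_width: 0.0002
```

```bash
python3 - <<'E'
from h import *
o=get_obs(); print(o["clock"],o["eef_pos"],o["tool_rot"],o["ft_force"])
im,d=camera("wrist"); inf=camera_info("wrist")
print(spot_point("wrist","bread_pad"))
K=np.array(inf["mtx"]);T=np.array(inf["world_to_cam"])
def proj(p):
    c=T[:3,:3]@p+T[:3,3]; r=np.hypot(c[0],c[1]); th=np.arctan2(r,c[2]); return np.array([K[0,2]+K[0,0]*th*c[0]/r,K[1,2]+K[1,1]*th*c[1]/r])
print("pred pad col,row",proj(np.array([.525,.147,.112])),"tip",proj(o["eef_pos"]+np.array([0,0,-.014])))
cv2.imwrite("pics/w1.png",im[:,:,::-1])
im,d=camera("scene"); cv2.imwrite("pics/s1.png",cv2.resize(im[120:300,200:400,::-1],None,fx=3,fy=3))
E
```

```text
2.1667 [0.51736401 0.13995538 0.18157286] [ 9.84943321e-01  1.72840672e-01 -3.55372403e-03  3.56352885e-04] [-1.11572529 -0.60847853 -0.47394999]
[{'location': [194.4, 247.7], 'conf': 0.58}]
pred pad col,row [246.96592924 192.3099391 ] tip [252.39452652 237.93407024]
```

View pics/w1.png

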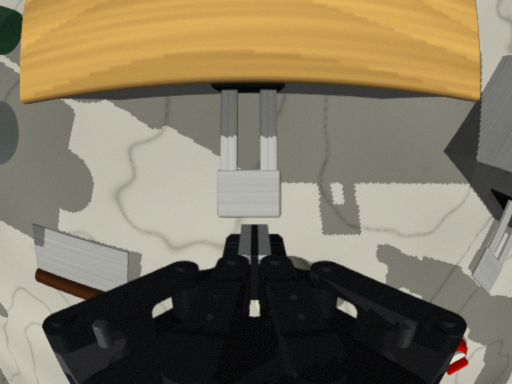

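View pics/s1.png

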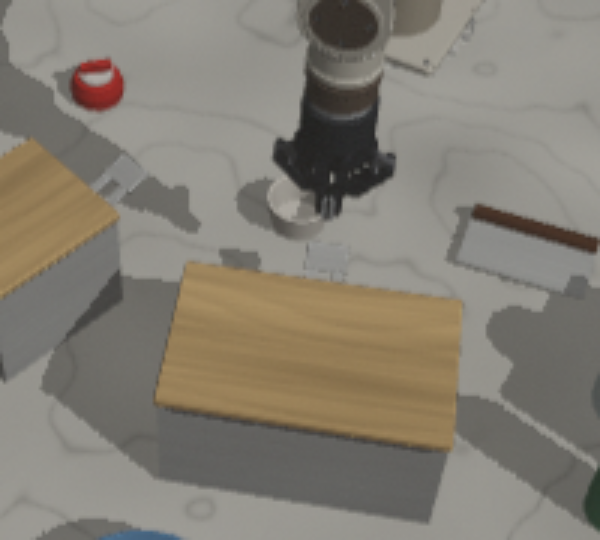

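The wrist view shows the pad at px (194,248), which matches the prediction. The fingertips are just in front of it and centred. I'll align, descend and press.

Call:
{"method": "arm_command", "body": {"translation": [[0.5, -0.2, 1], [1, -0.4, 2], [1, -0.4, 3], [1, -0.4, 4], [1, -0.4, 4.3]], "turn": [0, 0, 0, 0, 0], "hand": [1, 1, 1, 1, 1]}}

```text
clock: 2.73
eef_pos: [0.5262, 0.1463, 0.1398]
tool_rot: [0.985, 0.172, -0.002, 0.0]
ft_force: [-0.3, 0.8, -0.2]
grip_width: -0.0004
```

Call:
{"method": "arm_command", "body": {"translation": [[0, 0, 0.4], [0, 0, 0.8], [0, 0, 1.2], [0, 0, 1.6], [0, 0, 2.0]], "turn": [0, 0, 0, 0, 0], "hand": [1, 1, 1, 1, 1]}}

```text
clock: 3.15
eef_pos: [0.5275, 0.1467, 0.1232]
tool_rot: [0.985, 0.172, 0.0, 0.0]
ft_force: [-4.1, -1.1, 8.2]
grip_width: 0.0002
```

Call:
{"method": "arm_command", "body": {"translation": [[0, 0, 0.3], [0, 0, 0.6], [0, 0, 0.9], [0, 0, 1.2], [0, 0, 1.5]], "turn": [0, 0, 0, 0, 0], "hand": [1, 1, 1, 1, 1]}}

```text
clock: 3.57
eef_pos: [0.5265, 0.1463, 0.1081]
tool_rot: [0.985, 0.172, -0.001, 0.0]
ft_force: [-4.8, -1.7, 7.5]
grip_width: -0.0
```

Call:
{"method": "arm_command", "body": {"translation": [[0, 0, 0.3], [0, 0, 0.6], [0, 0, 0.9], [0, 0, 1.2], [0, 0, 1.4]], "turn": [0, 0, 0, 0, 0], "hand": [1, 1, 1, 1, 1]}}

```text
clock: 3.98
eef_pos: [0.5271, 0.1466, 0.0938]
tool_rot: [0.985, 0.172, -0.0, 0.0]
ft_force: [-1.8, -0.4, 5.6]
grip_width: 0.0002
```

```bash
python3 - <<'E'
from h import *
o=get_obs(); print(o["clock"],o["eef_pos"],o["ft_force"])
im,d=camera("scene"); inf=camera_info("scene")
for r in spot_point("scene","bread_lid_edge")[:2]: print(r,px2w("scene",d,r["location"],inf))
cv2.imwrite("pics/s2.png",cv2.resize(im[120:300,200:400,::-1],None,fx=3,fy=3))
E
```

```text
3.9833 [0.52710556 0.14657271 0.0937677 ] [-1.76807068 -0.37625533  5.55415549]
{'location': [205.4, 303.0], 'conf': 0.94} [0.67570322 0.18969201 0.29541538]
```

View pics/s2.png

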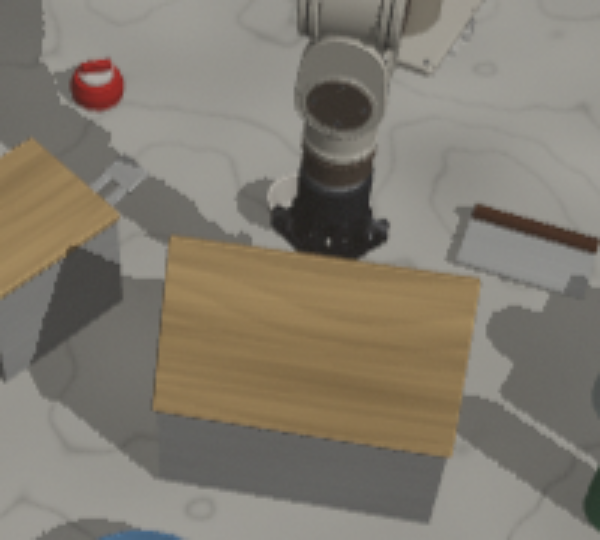

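The lid is up at about 0.88 rad, with its edge 0.295 m high, and it is clear of the gripper. I'll press on to the stop.

Call:
{"method": "arm_command", "body": {"translation": [[0, 0, 0.2], [0, 0, 0.4], [0, 0, 0.6], [0, 0, 0.6], [0, 0, 0.6]], "turn": [0, 0, 0, 0, 0], "hand": [1, 1, 1, 1, 1]}}

```text
clock: 4.5
eef_pos: [0.5279, 0.1469, 0.0895]
tool_rot: [0.985, 0.172, 0.001, -0.0]
ft_force: [-7.4, -2.1, 15.3]
grip_width: 0.0003
```

Call:
{"method": "arm_command", "body": {"translation": [[0, 0, 0.1], [0, 0, 0.2], [0, 0, 0.2], [0, 0, 0.2], [0, 0, 0.2]], "turn": [0, 0, 0, 0, 0], "hand": [1, 1, 1, 1, 1]}}

```text
clock: 4.92
eef_pos: [0.528, 0.1469, 0.0892]
tool_rot: [0.985, 0.172, 0.001, -0.0]
ft_force: [-10.3, -2.7, 25.5]
grip_width: -0.0002
```

```bash
cat > chk.py <<'E'
from h import *
o=get_obs(); print(o["clock"],o["eef_pos"],o["ft_force"])
im,d=camera("scene"); inf=camera_info("scene")
for r in spot_point("scene","bread_lid_edge")[:1]: 
    p=px2w("scene",d,r["location"],inf); print(r,p,"angle~",np.arcsin((p[2]-.162)/.173))
# lid plane tilt
K=inf["mtx"]; v,u=np.mgrid[:384,:512]
P=(np.stack([(u-K[0][2])/K[0][0]*d,(v-K[1][2])/K[1][1]*d,d,np.ones_like(d)],-1)@np.linalg.inv(inf["world_to_cam"]).T)[...,:3]
q=P[225:255,275:335].reshape(-1,3); 
n=np.linalg.svd(q-q.mean(0),full_matrices=False)[2][2]; print("tilt",np.arccos(abs(n[2])),"resid",np.std((q-q.mean(0))@n))
E
python3 chk.py
```

```text
4.9167 [0.52800449 0.14690529 0.08917316] [-10.27846725  -2.65236241  25.47311161]
{'location': [209.5, 308.2], 'conf': 0.96} [0.68933097 0.21153512 0.3060729 ] angle~ 0.9841309711321489
tilt 0.9953222508133437 resid 0.023479672200305845
```

On the stop: the force rises with no further travel. I'll hold here and check the angle more carefully.

Call:
{"method": "arm_command", "body": {"translation": [[0, 0, 0], [0, 0, 0], [0, 0, 0], [0, 0, 0], [0, 0, 0]], "turn": [0, 0, 0, 0, 0], "hand": [1, 1, 1, 1, 1]}}

```text
clock: 5.43
eef_pos: [0.528, 0.1469, 0.0892]
tool_rot: [0.985, 0.172, 0.002, -0.0]
ft_force: [-10.3, -2.7, 25.3]
grip_width: 0.0003
```

```bash
python3 - <<'E'
from h import *
im,d=camera("scene"); inf=camera_info("scene")
K=inf["mtx"]; v,u=np.mgrid[:384,:512]
P=(np.stack([(u-K[0][2])/K[0][0]*d,(v-K[1][2])/K[1][1]*d,d,np.ones_like(d)],-1)@np.linalg.inv(inf["world_to_cam"]).T)[...,:3]
for r0 in range(200,256,8):
    q=P[r0:r0+10,285:325].reshape(-1,3); 
    n=np.linalg.svd(q-q.mean(0),full_matrices=False)[2][2]; print(r0,q.mean(0).round(3),"tilt",np.arccos(abs(n[2])).round(3),np.std((q-q.mean(0))@n).round(4))
cv2.imwrite("pics/s3.png",cv2.resize(im[120:300,200:400,::-1],None,fx=3,fy=3))
E
```

```text
200 [0.542 0.139 0.126] tilt 0.872 0.0087
208 [0.68  0.199 0.274] tilt 0.862 0.0071
216 [0.71  0.212 0.281] tilt 0.933 0.0078
224 [0.719 0.219 0.26 ] tilt 0.951 0.0078
232 [0.727 0.224 0.235] tilt 1.166 0.002
240 [0.743 0.233 0.223] tilt 0.981 0.0079
248 [0.746 0.237 0.19 ] tilt 1.14 0.0023
```

View pics/s3.png

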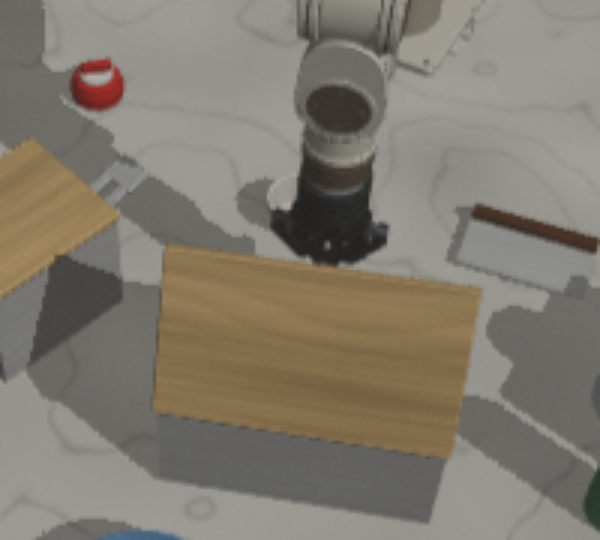

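Clean patches give a lid tilt of about 1.15 rad, so it is fully open. I'll keep holding.

Call:
{"method": "arm_command", "body": {"translation": [[0, 0, 0], [0, 0, 0], [0, 0, 0], [0, 0, 0], [0, 0, 0]], "turn": [0, 0, 0, 0, 0], "hand": [1, 1, 1, 1, 1]}}

```text
clock: 5.9
eef_pos: [0.528, 0.1469, 0.0892]
tool_rot: [0.985, 0.172, 0.002, -0.0]
ft_force: [-9.4, -2.4, 23.9]
grip_width: -0.0002
```

Call:
{"method": "arm_command", "body": {"translation": [[0, 0, 0], [0, 0, 0], [0, 0, 0], [0, 0, 0], [0, 0, 0]], "turn": [0, 0, 0, 0, 0], "hand": [1, 1, 1, 1, 1]}}

```text
clock: 6.32
eef_pos: [0.528, 0.1469, 0.0892]
tool_rot: [0.985, 0.172, 0.002, -0.0]
ft_force: [-9.1, -2.9, 24.2]
grip_width: 0.0
```

Call:
{"method": "arm_command", "body": {"translation": [[0, 0, 0], [0, 0, 0], [0, 0, 0], [0, 0, 0], [0, 0, 0]], "turn": [0, 0, 0, 0, 0], "hand": [1, 1, 1, 1, 1]}}

```text
clock: 6.73
eef_pos: [0.528, 0.1469, 0.0892]
tool_rot: [0.985, 0.172, 0.002, -0.0]
ft_force: [-9.6, -2.4, 24.3]
grip_width: 0.0001
```

Call:
{"method": "arm_command", "body": {"translation": [[0, 0, 0], [0, 0, 0], [0, 0, 0], [0, 0, 0], [0, 0, 0]], "turn": [0, 0, 0, 0, 0], "hand": [1, 1, 1, 1, 1]}}

```text
clock: 7.15
eef_pos: [0.528, 0.1469, 0.0892]
tool_rot: [0.985, 0.172, 0.001, -0.0]
ft_force: [-9.8, -2.5, 24.8]
grip_width: 0.0003
```

Call:
{"method": "arm_command", "body": {"translation": [[0, 0, 0], [0, 0, 0], [0, 0, 0], [0, 0, 0], [0, 0, 0]], "turn": [0, 0, 0, 0, 0], "hand": [1, 1, 1, 1, 1]}}

```text
clock: 7.57
eef_pos: [0.528, 0.1469, 0.0892]
tool_rot: [0.985, 0.172, 0.001, -0.0]
ft_force: [-10.4, -3.2, 24.2]
grip_width: -0.0001
```

Call:
{"method": "arm_command", "body": {"translation": [[0, 0, 0], [0, 0, 0], [0, 0, 0], [0, 0, 0], [0, 0, 0]], "turn": [0, 0, 0, 0, 0], "hand": [1, 1, 1, 1, 1]}}

```text
clock: 7.98
eef_pos: [0.528, 0.1469, 0.0892]
tool_rot: [0.985, 0.172, 0.002, -0.0]
ft_force: [-9.9, -2.7, 24.0]
grip_width: 0.0001
```

Call:
{"method": "arm_command", "body": {"translation": [[0, 0, 0], [0, 0, 0], [0, 0, 0], [0, 0, 0], [0, 0, 0]], "turn": [0, 0, 0, 0, 0], "hand": [1, 1, 1, 1, 1]}}

```text
clock: 8.4
eef_pos: [0.528, 0.1469, 0.0892]
tool_rot: [0.985, 0.172, 0.001, -0.0]
ft_force: [-9.2, -2.8, 25.0]
grip_width: 0.0001
```

Call:
{"method": "arm_command", "body": {"translation": [[0, 0, -0.2], [0, 0, -0.4], [0, 0, -0.6], [0, 0, -0.8], [0, 0, -1.0]], "turn": [0, 0, 0, 0, 0], "hand": [1, 1, 1, 1, 1]}}

```text
clock: 8.82
eef_pos: [0.5271, 0.1466, 0.095]
tool_rot: [0.985, 0.172, -0.001, 0.0]
ft_force: [-2.7, -0.5, 3.0]
grip_width: 0.0001
```

Call:
{"method": "arm_command", "body": {"translation": [[0, 0, -0.2], [0, 0, -0.4], [0, 0, -0.6], [0, 0, -0.8], [0, 0, -1.0]], "turn": [0, 0, 0, 0, 0], "hand": [1, 1, 1, 1, 1]}}

```text
clock: 9.23
eef_pos: [0.5275, 0.1468, 0.1057]
tool_rot: [0.985, 0.172, -0.0, 0.0]
ft_force: [-4.0, -1.8, 5.7]
grip_width: -0.0003
```

Call:
{"method": "arm_command", "body": {"translation": [[0, 0, -0.2], [0, 0, -0.4], [0, 0, -0.6], [0, 0, -0.8], [0, 0, -1.0]], "turn": [0, 0, 0, 0, 0], "hand": [1, 1, 1, 1, 1]}}

```text
clock: 9.65
eef_pos: [0.5284, 0.1471, 0.1163]
tool_rot: [0.985, 0.172, 0.001, -0.0]
ft_force: [-2.8, -0.5, 6.0]
grip_width: 0.0005
```

Call:
{"method": "arm_command", "body": {"translation": [[0, 0, -0.2], [0, 0, -0.4], [0, 0, -0.6], [0, 0, -0.8], [0, 0, -1.0]], "turn": [0, 0, 0, 0, 0], "hand": [1, 1, 1, 1, 1]}}

```text
clock: 10.07
eef_pos: [0.5303, 0.1478, 0.127]
tool_rot: [0.985, 0.172, 0.003, -0.001]
ft_force: [1.1, -0.3, -0.5]
grip_width: -0.0001
```

Call:
{"method": "arm_command", "body": {"translation": [[0, 0, -0.2], [0, 0, -0.4], [0, 0, -0.6], [0, 0, -0.8], [0, 0, -1.0]], "turn": [0, 0, 0, 0, 0], "hand": [1, 1, 1, 1, 1]}}

```text
clock: 10.48
eef_pos: [0.5275, 0.1468, 0.1352]
tool_rot: [0.985, 0.172, -0.0, -0.0]
ft_force: [-0.5, -0.9, 0.2]
grip_width: -0.0
```

Call:
{"method": "arm_command", "body": {"translation": [[0, 0, -0.2], [0, 0, -0.4], [0, 0, -0.6], [0, 0, -0.8], [0, 0, -1.0]], "turn": [0, 0, 0, 0, 0], "hand": [1, 1, 1, 1, 1]}}

```text
clock: 10.9
eef_pos: [0.5276, 0.1468, 0.1455]
tool_rot: [0.985, 0.172, 0.0, 0.0]
ft_force: [0.2, 0.2, 0.0]
grip_width: -0.0002
```

Call:
{"method": "arm_command", "body": {"translation": [[0, 0, -1.5], [0, 0, -3], [0, 0, -5], [-2, 0, -7], [-4, 0, -9]], "turn": [0, 0, 0, 0, 0], "hand": [1, 1, 1, 1, 1]}}

```text
clock: 11.32
eef_pos: [0.4899, 0.1333, 0.2358]
tool_rot: [0.985, 0.172, -0.0, 0.0]
ft_force: [0.5, 0.4, 0.2]
grip_width: 0.0001
```

Call:
{"method": "arm_command", "body": {"translation": [[0, 0, 0], [0, 0, 0], [0, 0, 0], [0, 0, 0], [0, 0, 0]], "turn": [0, 0, 0, 0, 0], "hand": [1, 1, 1, 1, 1]}}

```text
clock: 11.73
eef_pos: [0.4899, 0.1333, 0.2341]
tool_rot: [0.985, 0.172, -0.001, 0.0]
ft_force: [-0.3, 0.0, 0.7]
grip_width: -0.0001
```

```bash
python3 - <<'E'
from h import *
o=get_obs(); print(o["clock"],o["eef_pos"],o["ft_force"])
im,d=camera("scene"); inf=camera_info("scene")
for r in spot_point("scene","bread_lid_edge")[:1]: print(r,px2w("scene",d,r["location"],inf))
z=np.load("scene.npz"); df=(d-z["d"]); df[(d==0)|(z["d"]==0)]=0
m=(abs(df)>.012).astype(np.uint8)
for s in cv2.connectedComponentsWithStats(m)[2][1:]:
    if s[4]>15: print("changed",s)
print("lid dz",abs(df[220:262,260:350]).mean(),abs(df[180:210,185:225]).mean())
cv2.imwrite("pics/s4.png",im[:,:,::-1])
E
```

```text
11.7333 [0.48988931 0.13330153 0.23405585] [-0.33667352  0.02385537  0.69292669]
{'location': [211.9, 307.2], 'conf': 0.59} [0.54571864 0.1524705  0.09915301]
changed [149   0  13  17  42]
changed [162   0   7   5  16]
changed [ 155    0   78   74 2112]
changed [276   0  11   6  17]
changed [ 293    0  102  177 9245]
changed [393   0   9   8  19]
changed [453   0  10   7  22]
changed [498   0   9   7  16]
changed [145   3   7   6  17]
changed [466   4   7   6  17]
changed [124   6   8  10  25]
changed [133   6  17  12  40]
changed [219   8  13  18  47]
changed [282   8   6   9  17]
changed [100  11   9  10  21]
changed [229  11   4  10  16]
changed [240  11  12   6  18]
changed [89 14 13 14 36]
changed [142  15   9  11  35]
changed [243  16   8   6  16]
changed [ 5 19  9  8 25]
changed [275  18  13  10  28]
changed [ 1 21  7 12 25]
changed [111  21  11  11  28]
changed [233  20  11  10  30]
changed [147  25  18  20  89]
changed [136  28   7   7  17]
changed [163  28  21  14  61]
changed [294  28   8  10  18]
changed [107  30  11   6  16]
changed [10 32 12  9 30]
changed [22 33 13 16 
[... 830 characters left out ...]
d [38 78  9  9 21]
changed [17 80 15 10 39]
changed [ 11  84  22  41 206]
changed [94 85  9  8 22]
changed [74 89  6 12 22]
changed [90 88  8 13 30]
changed [32 91 10 14 40]
changed [50 92 10  8 29]
changed [58 92 12  7 22]
changed [ 5 95  9 14 28]
changed [  1 102   9  12  33]
changed [397 102  11   6  22]
changed [ 33 105  14  15  39]
changed [ 42 106   4  10  21]
changed [  0 113   6   8  17]
changed [ 47 113   5  15  29]
changed [ 11 114   7   9  25]
changed [ 32 117  13   9  41]
changed [ 37 125  13  13  48]
changed [466 125  10   7  17]
changed [ 11 127  20  30 132]
changed [ 22 129   8  18  39]
changed [ 28 129   7  10  25]
changed [  2 148  13  18  55]
lid dz 0.0030111037 0.003585577
```

View pics/s4.png

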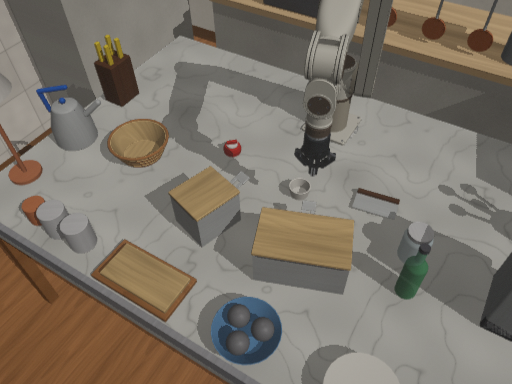

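The lid is shut at px (240,303). The caddy, ramekin (188,300) and all the others are where they were, and the arm is clear. I'm handing in.

```bash
python3 -c "
from workcell import *
print(job_done())"
```

```text
the job is handed in; nothing more can be done
None
```

I pressed the bread box lever down to its stop with the closed fingertips and held the lid fully open for about 3.9 s. I then eased the lever up at about 24 mm/s (roughly 0.7 rad/s at the lid), backed away and handed the job in at about 12 s.

- **Open:** lid tilt was about 1.15 rad from clean depth patches. The edge-point estimate was lower, 0.98 rad. At the stop the force rose to about 25 N with no further movement, so I took the lid as fully open.
- **Shut:** in the last picture the lid is down. Its depth differs from the start by about 3 mm on average, the same noise as on the caddy lid I never touched. The last edge detection was low-confidence (0.59) and landed on the lever area, so I didn't use it.
- **Surroundings:** by eye in that picture, the caddy is shut and nothing else on the counter has moved. My frame-by-frame depth comparison was too noisy to confirm this. The wrist force was near zero, so the arm was touching nothing.

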